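# Tip the column fittings into the inspection dish and hold the reading lens over them

## Robot

A 7-joint arm with a two-finger parallel gripper is mounted at the origin on the work surface. World frame = base frame: x ahead of the robot, y to its left, z up, the work surface at z = 0. Lengths are in m, angles in rad, forces in N, time in s.
With the tool pointing down it reaches from about 0.425 to 0.875 m from the base axis. Payload 4.7 kg.
Tool frame: the origin (TCP) lies midway between the tips of the shut fingers; the grasp point (between the pads) lies 19 mm behind it; x points along the fingers, z is the direction in which the jaws open and shut, and the axes are right-handed (so a half turn about x gives the same grasp; the last joint's range is limited). The gripper opens to 87 mm and grips with 3 to 60 N. Pads are 19 mm wide; open, the fingers measure 117 mm over their backs; the gripper's body (75 mm by 190 mm) begins 51 mm behind the grasp point.
Start: joints at [-1.228, 0.321, -0.07, 1.45, 0.023, 1.371, -0.057], TCP at [0.21, 0.615, 0.223] pointing down, gripper open.
Joint ranges: [-2.86, 2.86], [-0.3, 2.09], [-1.38, 1.24], [0.06, 2.45], [-1.56, 4.7], [0.09, 2.05], [-2.69, 2.69]. Speed limits (rad/s): [2.57, 2.57, 3.14, 3.14, 3.14, 3.14, 3.14].

## Interface

Orientations are given as a rotation vector (axis times angle).
In Python, from bench import ctrl gives the robot as it stands.
- The arm moves only by the shell command python3 -m pendant 'ROWS' [OPENING] [FORCE]. ROWS is JSON, a list of rows, each an object with "travel": the shift along the tool's x, y, z in m, a list of three; "twist": the turn about the tool's x in rad. In form: [{"travel": [x, y, z], "twist": twist}, ...]. A call has 1 to 10 rows; each row is the pose to reach, as a shift and turn from the pose measured when the call began, along the tool's axes at that moment; what a row does not reach only later rows make up. A row lasts 1/8 s, in which the tool goes at most 62.5 mm and 10.7 degrees, less where a joint would pass 70% of its speed; a pose out of reach is approached as far as the arm can. A call with a gripper value outside its range is refused whole. OPENING is the opening, from -1 (shut) to 1 (fully open), so that 0 is half open, set as the call begins (- or left out, the last holds). The fingers move at their own pace and stop on an object; FORCE is the grip in N (left out, the last holds). Time passes only in rows, so rows that repeat a pose let the fingers close. It gives the time, the measured TCP pose, the force and the opening at its end, in the units of the state.
- ctrl.get_state(): the state, without advancing time (a new reading comes with each control period).
- ctrl.get_image(name): name is "scene" or "side" or "wrist"; returns the picture (400x640x3 uint8, red, green, blue); there is no depth.
- ctrl.camera_model(name): a dict with "K" (3x3 intrinsics, pixels), "rvec" (rotation vector, rad) and "tvec" (3), from world to camera coordinates, as OpenCV has them; the wrist camera has in their place "T_tool_cam" (4x4, takes a point from camera to tool coordinates, whose origin is the TCP and whose axes are the tool frame's). Camera axes: x right, y down, z forward; pixel columns grow to the right and rows downward; lengths in m; the calibration is good to about 2 mm. The wrist camera is an equidistant fisheye: a pixel r from the principal point sees the ray r / f radians off the axis. A picture is of the moment at which its call begins: read the wrist's pose just before it. camera_model takes no time and is no camera call.
- ctrl.close_job(): hands the job in, once; it reports no verdict.
The state is a dict: "time": time; "joint_positions": joint angles; "qd": joint speeds; "joint_torque": joint torques, N m; "position": TCP position; "tool_rot": TCP orientation; "ft_force": force on the tool from outside, world axes, zero at the start; "torque": the same for the moment, N m; "grip_width": opening from 0.0 (shut) to 1.0 (fully open).
Only numpy, scipy, OpenCV 4.12 (cv2) and the standard library are available. Lean on these libraries where they do the work, as an engineer would, in place of code of your own. Each camera call takes 0.05 s, during which the arm holds its last target.

## Task

Lift the handle of the hinged tray so that all four steel fittings slide into the square dish, without touching the fittings, and let the tray down again. Then take the round reading lens by its handle from its rest and hold it level and still over the middle of the dish, with the lens at the height of the black disc collar on the gauge post and clear of everything else; do not move the collar or disturb the other things on the bench. The job ends while you are holding the lens there: do not put it down or let go.

Things in the scene. Friction and masses are not known exactly. Their poses are not given: they have to be found in the camera images.
- station: fixed inspection station: aluminium base plate 185 x 285 x 8 mm with, along its y axis, a white square open dish (-y) and a hinged steel tipping tray (+y), and a steel gauge post beside the dish (+x). Origin: on the bench, 75 mm in +y of the dish's centre; yaw within 20 degrees of zero. The post's top is 210 mm above the bench, the uprights beside the hinge 92 mm.
- dish_center (a point): centre of the dish's inner floor, 12 mm above the bench. The dish is 100 x 100 mm inside; its rims stand 62 mm above the bench (70 mm on the tray's side). Axes as the station's.
- tip_tray (a joint): tray angle, rad: 0 = level (start), grows as the handle end is lifted, stop at 1.4. Tray 95 x 125 x 34 mm, 0.22 kg plus fittings, hinged along station x at its open end over the dish's edge; handle at the other end, station +y. It swings freely, lightly damped, and sinks back to level when let go. The fittings slide out once it is steep: about 0.5 to 0.8 rad, as friction has it.
- tray_hinge (a point): middle of the tray's hinge axis, 78 mm above the bench, fixed; the axis runs along the station's x. Axes as the station's.
- tray_handle (a point): centre of the tray's handle, a black barrel 20 mm thick, 24 mm long along station x: pinched from above on its end faces it turns between the fingers as the tray tips. Tray level: 165 mm from the hinge in station +y, 12 mm above it, 90 mm above the bench. A 12 mm wide stem joins it to the tray's end wall, 40 mm away and 22 mm higher than the barrel's centre. Moves with the tray.
- focus_mark (a point): the focal height mark: mid-thickness of the black disc collar (28 mm across, 8 mm thick, a smaller brass hub on top) on the 10 mm gauge post, which stands 100 mm from the dish's centre in station +x. Its height differs from start to start, 130 to 180 mm above the bench. The collar slides stiffly (5 N) and must stay where it is.
- lens: the round reading lens: glass in a dark rim, 85 mm across, 10 mm thick, with a straight black handle of 18 x 18 mm section; 0.09 to 0.14 kg. Origin: centre of the rim's underside; x points away from the handle, which covers x = -38 to -148 mm, z = 0 to 18 mm. It lies level on its rest, its underside 30 mm above the bench.
- lens_center (a point): centre of the lens, 5 mm above the rim's underside, in the middle of its thickness.
- lens_grip (a point): middle of the free part of the lens handle, 80 mm from the lens's centre, 9 mm above the underside (39 mm above the bench on the rest); the handle's flat sides are 18 mm apart along the lens's y.
- lens_rest: fixed grey rest that carries the lens: base 180 x 50 x 8 mm, two blocks 50 mm wide with tops 30 mm above the bench, at x = +60 mm (30 mm long, under the lens) and x = -65 mm (24 mm long, under the handle's end). Origin: under the base's middle; x as the lens's x. An equal rest with a square mirror stands on the other side of the station; either may be left or right.
- mirror: a bystander, leave alone: flat steel mirror, 75 mm square and 10 mm thick, with a handle just like the lens's, lying on the other rest. Origin: centre of its underside.
- mirror_rest: a bystander, leave alone: the other grey rest, fixed, equal to the lens's.
- fitting1: one of four alike steel column fittings, stepped cylinder 22 mm in diameter and 22 mm tall (upper part 14 mm), 25 to 50 g, standing in the tipping tray at the start. Origin: centre of its underside.
- fitting2: one of four alike steel column fittings, stepped cylinder 22 mm in diameter and 22 mm tall (upper part 14 mm), 25 to 50 g, standing in the tipping tray at the start. Origin: centre of its underside.
- fitting3: one of four alike steel column fittings, stepped cylinder 22 mm in diameter and 22 mm tall (upper part 14 mm), 25 to 50 g, standing in the tipping tray at the start. Origin: centre of its underside.
- fitting4: one of four alike steel column fittings, stepped cylinder 22 mm in diameter and 22 mm tall (upper part 14 mm), 25 to 50 g, standing in the tipping tray at the start. Origin: centre of its underside.
- beaker: a bystander, leave alone: glass beaker 70 mm wide, 85 mm high, loose, left of and beyond the tray. Origin: centre of its underside.
- spanner: a bystander, leave alone: small spanner, 140 mm long, loose, lying flat near the robot. Origin: its middle, on the bench.

How it is judged:
By the outcome, as a careful person would: the job done as asked, in the order asked, and still so for the second after the job is handed in, while the arm keeps its last pose, push and grip.
It also fails if it takes over 58 s, if anything falls off the work surface, if the arm or the gripper's body presses on something with over 40 N, if the wrist force passes 120 N, or if a joint passes its speed limit or range.

## Working session

There is one attempt and no reset: what is moved stays moved. The work goes in short steps, Python scripts to look and compute and a shell command to move; the robot and the scene stay as the last step left them, time stands still between calls to the robot, and variables do not carry over. Pictures are saved under pics/ and viewed, and the job is handed in when it is done.

```bash
ls; mkdir -p pics; python3 - <<'E'
from bench import ctrl
import cv2
print(ctrl.get_state())
for n in("scene","side","wrist"):
    cv2.imwrite(f"pics/{n}0.png",ctrl.get_image(n)[:,:,::-1]); print(n,ctrl.camera_model(n))
E
```

```text
pics
{'time': 0.0, 'joint_positions': array([-1.22791882,  0.32184401, -0.07005745,  1.45163908,  0.02262167,
        1.37077996, -0.05687595]), 'qd': array([-3.20759728e-03,  7.01294759e-04, -2.53845983e-04, -3.07515032e-03,
       -2.81716484e-05,  8.85620505e-04, -2.12688003e-03]), 'joint_torque': array([-8.14252562e-04, -4.91283739e+01, -4.04363852e-01, -3.12530279e+01,
       -6.39329106e-02,  4.37381922e-02,  1.74016427e-04]), 'position': array([0.20977468, 0.61465767, 0.22146568]), 'tool_rot': array([-0.96490255,  1.34847133,  0.96292193]), 'ft_force': array([-0.17050902,  0.00995039, -0.5098433 ]), 'torque': array([ 0.02801772,  0.04246738, -0.0240158 ]), 'grip_width': 1.0010259269440385}
scene {'K': array([[472.36931715,   0.        , 320.23223272],
       [  0.        , 472.36931715, 197.89131099],
       [  0.        ,   0.        ,   1.        ]]), 'rvec': array([ 1.8672375 ,  1.86098677, -0.58290755]), 'tvec': array([-0.02262109, -0.41150503,  1.46232541])}
side {'K': array([[409.58667178,   0.        , 308.49999382],
       [  0.        , 409.58667178, 195.04053384],
       [  0.        ,   0.        ,   1.        ]]), 'rvec': array([ 0.91203947, -2.26406947,  1.29999778]), 'tvec': array([0.4084823 , 0.28896778, 0.60535093])}
wrist {'K': array([[309.70691629,   0.        , 322.57484562],
       [  0.        , 309.70691629, 195.97562437],
       [  0.        ,   0.        ,   1.        ]]), 'T_tool_cam': array([[-2.67054717e-04, -2.70459483e-01,  9.62731321e-01,
        -1.61640408e-01],
       [ 1.65890098e-04, -9.62731354e-01, -2.70459446e-01,
         7.47519579e-02],
       [ 9.99999951e-01,  8.74801223e-05,  3.01968499e-04,
        -8.29671067e-04],
       [ 0.00000000e+00,  0.00000000e+00,  0.00000000e+00,
         1.00000000e+00]])}
```

View pics/scene0.png

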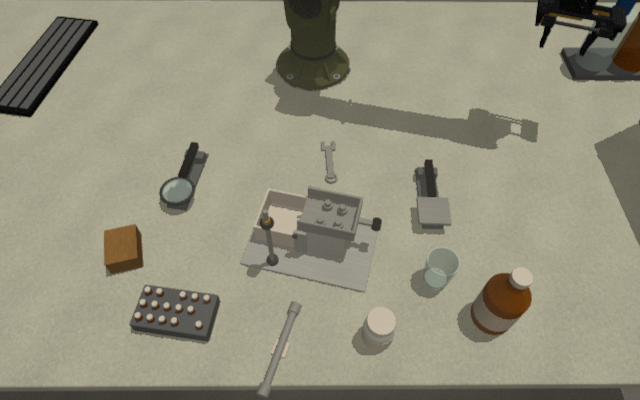

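View pics/side0.png

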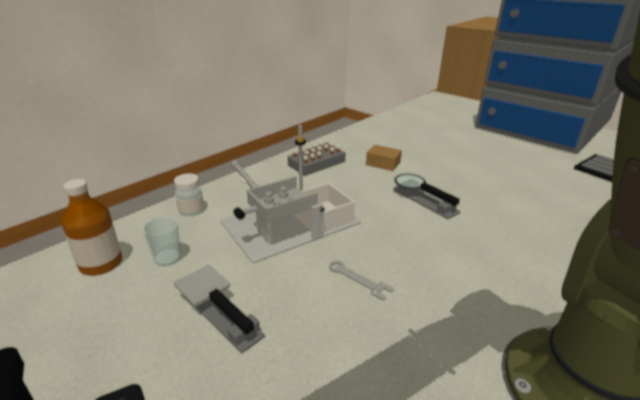

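View pics/wrist0.png

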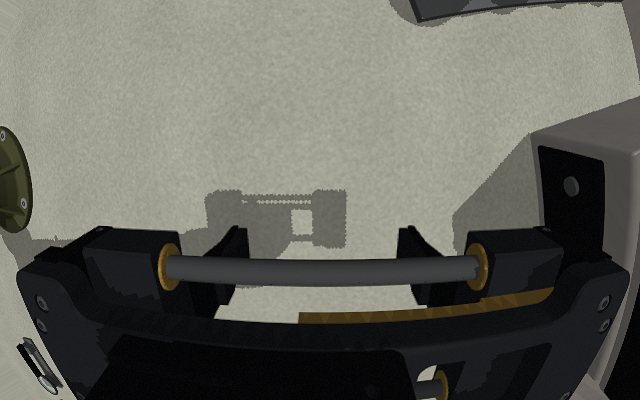

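Scene view: base plate around (315,240), handle (377,224), post with collar (267,222), lens at (178,190), mirror at (432,210). I'll zoom in on both views.

```bash
cat > h.py <<'E'
import numpy as np,cv2
from scipy.spatial.transform import Rotation as R
from bench import ctrl
def cam(n):
    m=ctrl.camera_model(n); return m["K"],R.from_rotvec(m["rvec"]).as_matrix(),m["tvec"]
def ray(n,u,v):
    K,Rm,t=cam(n); d=Rm.T@np.linalg.solve(K,[u,v,1]); return -Rm.T@t,d/np.linalg.norm(d)
def onz(n,u,v,z):
    o,d=ray(n,u,v); return o+d*(z-o[2])/d[2]
def tri(a,b):
    (o1,d1),(o2,d2)=ray(*a),ray(*b)
    s=np.linalg.lstsq(np.c_[d1,-d2],o2-o1,rcond=None)[0]
    p,q=o1+d1*s[0],o2+d2*s[1]; return (p+q)/2,np.linalg.norm(p-q)
def proj(n,P):
    K,Rm,t=cam(n); c=K@(Rm@np.asarray(P,float)+t); return c[:2]/c[2]
def wray(u,v,st):
    m=ctrl.camera_model("wrist"); K=m["K"]; T=m["T_tool_cam"]
    a=np.array([u-K[0,2],v-K[1,2]]); r=np.linalg.norm(a); th=r/K[0,0]
    d=np.r_[a/r*np.sin(th),np.cos(th)]
    Rt=R.from_rotvec(st["tool_rot"]).as_matrix()
    return st["position"]+Rt@T[:3,3],Rt@T[:3,:3]@d
def crop(src,x0,y0,x1,y1,k,out):
    i=cv2.imread(src)[y0:y1,x0:x1]; cv2.imwrite(out,cv2.resize(i,None,fx=k,fy=k,interpolation=cv2.INTER_CUBIC))
E
python3 - <<'E'
from h import *
crop("pics/scene0.png",235,170,395,290,5,"pics/sa.png")
crop("pics/side0.png",215,120,370,265,4,"pics/sb.png")
crop("pics/scene0.png",150,135,220,215,7,"pics/sc.png")
crop("pics/side0.png",380,160,470,220,8,"pics/sd.png")
E
```

```text
(no output)
```

View pics/sa.png

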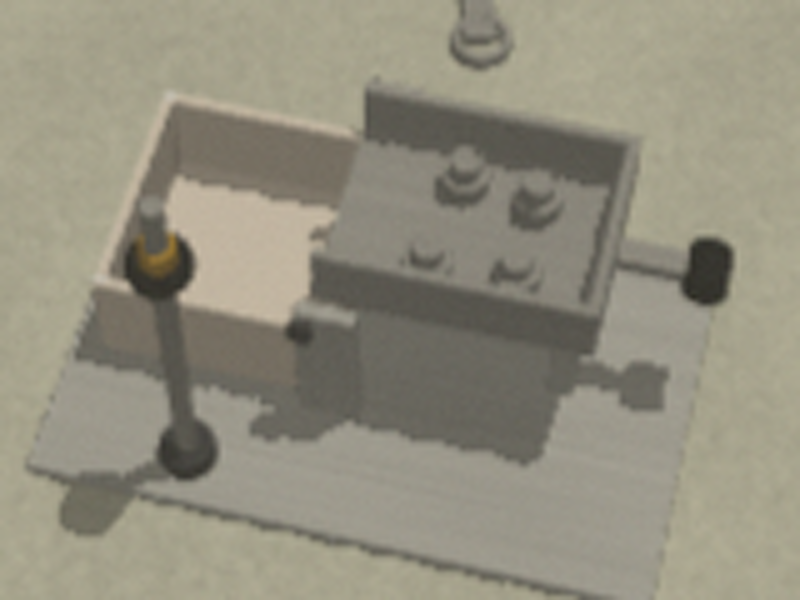

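View pics/sb.png

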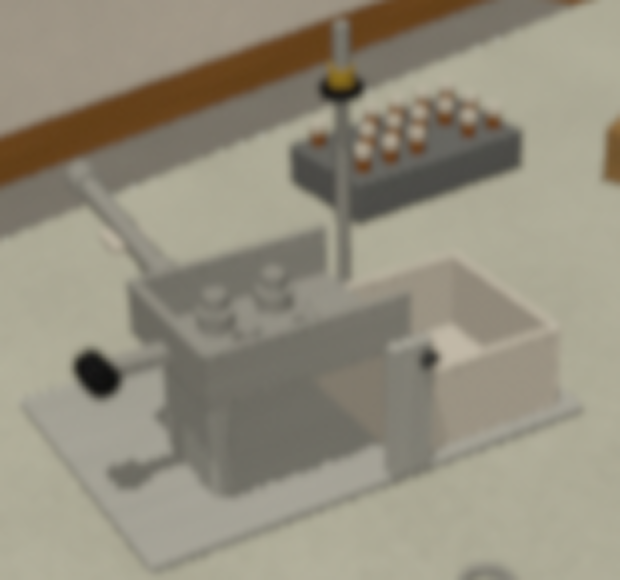

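View pics/sc.png

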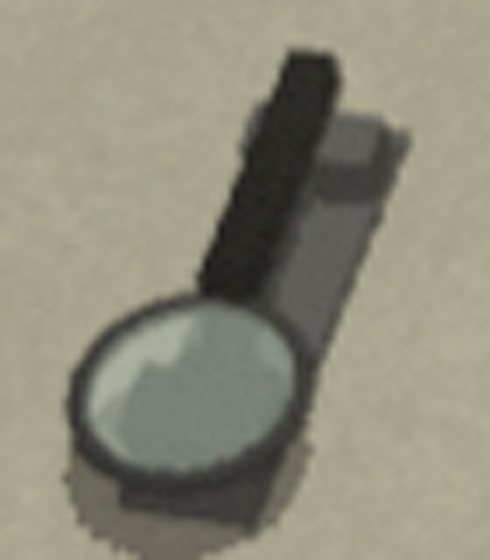

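View pics/sd.png

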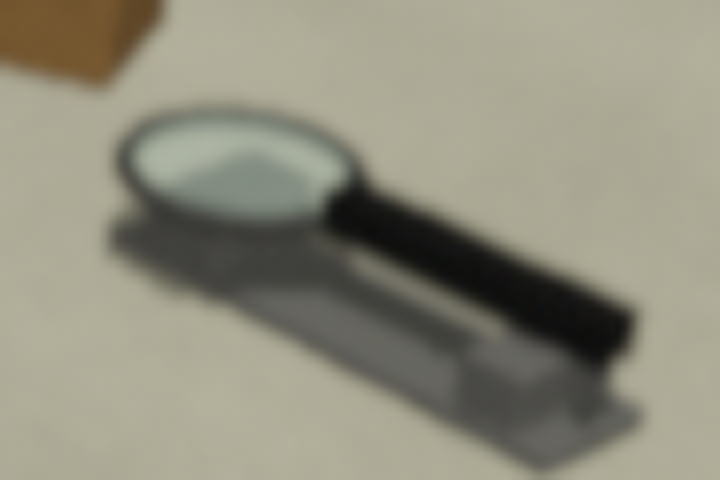

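```bash
python3 - <<'E'
from h import *
np.set_printoptions(precision=4,suppress=True)
A=lambda x,y:("scene",235+x/5,170+y/5)
B=lambda x,y:("side",215+x/4,120+y/4)
C=lambda x,y:("scene",150+x/7,135+y/7)
D=lambda x,y:("side",380+x/8,160+y/8)
for n,a,b in [("handle",A(707,270),B(98,373)),("collar",A(159,268),B(341,88)),("posttop",A(151,203),B(341,22)),
 ("lens",C(190,392),D(240,165)),("handle end top",C(312,60),D(625,318)),
 ("dishrim far x- ",A(172,95),B(557,327)),("dishrim far x+",A(100,282),B(455,258)), ("traycorner",A(637,137),B(205,355))]:
    print(n,*tri(a,b))
print("plate z8 corner -y+x",onz(*A(28,466),.008), "side +y-x",onz(*B(155,570),.008),"-y-x",onz(*B(582,407),.008),"+y+x",onz(*B(22,403),.008))
print("post base",onz(*A(185,450),.012))
print("lens z35 scene",onz(*C(190,392),.04),"side",onz(*D(240,165),.04))
print("hend",onz(*C(312,60),.048),onz(*D(625,318),.048))
E
```

```text
handle [0.6372 0.1374 0.0907] 0.0033021907101074693
collar [ 0.684  -0.0903  0.1675] 0.004154976380167347
posttop [ 0.6822 -0.0896  0.2102] 0.00339877840115431
lens [ 0.5076 -0.3267  0.0354] 0.004487245255227058
handle end top [ 0.3625 -0.3048  0.0447] 0.006368024217554969
dishrim far x-  [ 0.5212 -0.1025  0.0618] 0.004553369897348082
dishrim far x+ [ 0.6228 -0.1289  0.0587] 0.0037314978802749236
traycorner [0.5825 0.1089 0.1127] 0.002397197096618208
plate z8 corner -y+x [ 0.6893 -0.1599  0.008 ] side +y-x [0.573  0.1572 0.008 ] -y-x [ 0.5062 -0.1154  0.008 ] +y+x [0.7508 0.1133 0.008 ]
post base [ 0.6835 -0.0899  0.012 ]
lens z35 scene [ 0.5131 -0.3231  0.04  ] side [ 0.5035 -0.3225  0.04  ]
hend [ 0.3689 -0.3012  0.048 ] [ 0.36   -0.3045  0.048 ]
```

```bash
cat >> h.py <<'E'
def rel(P,st=None):
    st=st or ctrl.get_state(); Rt=R.from_rotvec(st["tool_rot"]).as_matrix()
    return Rt.T@(np.asarray(P)-st["position"])
E
python3 - <<'E'
from h import *
np.set_printoptions(precision=4,suppress=True)
st=ctrl.get_state(); Rt=R.from_rotvec(st["tool_rot"]).as_matrix(); print(Rt)
ex=np.array([np.cos(.243),-np.sin(.243),0])
zt=Rt.T@ex; print("twist to jaw=ex",np.arctan2(-zt[1],zt[2]), "or opposite",np.arctan2(zt[1],-zt[2]))
print(rel([.637,.137,.2]))
print("beaker",onz("scene",437,275,0),onz("side",165,258,0))
E
```

```text
[[-0.0003 -0.9465  0.3228]
 [-0.0014  0.3228  0.9465]
 [-1.     -0.0001 -0.0014]]
twist to jaw=ex 1.4850635677724402 or opposite -1.656529085817353
[ 0.0222 -0.5586 -0.3143]
beaker [0.7151 0.2779 0.    ] [0.729  0.2729 0.    ]
```

```bash
python3 -m pendant '[{"travel":[0.0,-0.056,-0.031],"twist":0.15},{"travel":[0.0,-0.112,-0.063],"twist":0.3},{"travel":[0.0,-0.168,-0.094],"twist":0.45},{"travel":[0.0,-0.224,-0.126],"twist":0.6},{"travel":[0.0,-0.28,-0.157],"twist":0.75},{"travel":[0.0,-0.335,-0.189],"twist":0.9},{"travel":[0.0,-0.39,-0.22],"twist":1.05},{"travel":[0.0,-0.447,-0.251],"twist":1.2},{"travel":[0.0,-0.503,-0.283],"twist":1.35},{"travel":[0.0,-0.559,-0.314],"twist":1.485}]' 1 20
python3 -m pendant '[{"travel":[0,0,0],"twist":0}]'
python3 - <<'E'
from h import *
np.set_printoptions(precision=4,suppress=True)
st=ctrl.get_state(); Rt=R.from_rotvec(st["tool_rot"]).as_matrix(); print(st["time"],st["position"],Rt,st["joint_positions"])
cv2.imwrite("pics/w1.png",ctrl.get_image("wrist")[:,:,::-1])
E
```

```text
time: 1.4
position: [0.6274, 0.1479, 0.2221]
tool_rot: [0.193, 1.562, -0.195]
ft_force: [0.5, 0.7, -0.5]
grip_width: 1.002
time: 1.52
position: [0.63, 0.1406, 0.2216]
tool_rot: [0.198, 1.56, -0.207]
ft_force: [-0.1, 0.2, -0.3]
grip_width: 1.004
1.525 [0.63   0.1406 0.2216] [[ 0.0005  0.2549  0.967 ]
 [-0.0057  0.967  -0.2549]
 [-1.     -0.0053  0.0019]] [-0.6233  0.3277  0.459   1.4804 -0.1404  1.3678 -0.4148]
```

View pics/w1.png

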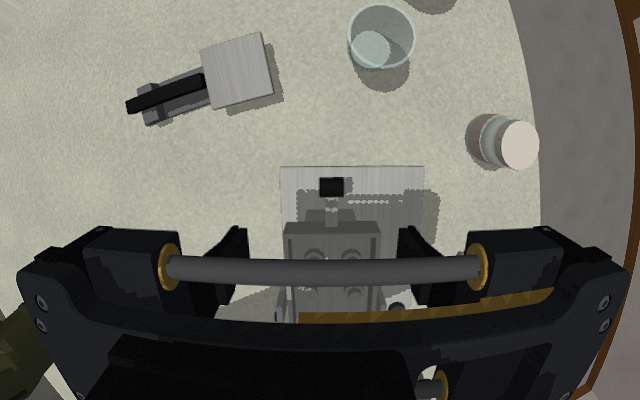

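Wrist view: the barrel is centred at (331,187), its axis lined up with the jaws, and the plate edge is level in the image, so the yaw is right.

```bash
python3 - <<'E'
from h import *
np.set_printoptions(precision=4,suppress=True)
st=ctrl.get_state()
i=cv2.imread("pics/w1.png")[170:205,310:355]; m=(i.max(2)<45).astype(np.uint8)
n,l,s,c=cv2.connectedComponentsWithStats(m); print([(s[k]+np.r_[310,170,0,0,0],c[k]+[310,170]) for k in range(1,n) if s[k][4]>30])
k=1+np.argmax(s[1:,4]); u,v=c[k]+[310,170]
for z in(.09,.095,.1):
    o,d=wray(u,v,st); P=o+d*(z-o[2])/d[2]; print(z,P, rel([P[0],P[1],.09-.019],st))
a,b=wray(281,167,st),wray(423,167,st)
f=lambda q:q[0]+q[1]*(.008-q[0][2])/q[1][2]
p,q=f(a),f(b); print(p,q,np.arctan2(*(q-p)[[1,0]]),np.linalg.norm(q-p))
E
```

```text
[(array([320, 177,  24,  20, 459]), array([331.4706, 186.8017]))]
0.09 [0.636  0.1422 0.09  ] [0.1504 0.0004 0.0079]
0.095 [0.6362 0.1434 0.095 ] [0.1504 0.0016 0.0078]
0.1 [0.6364 0.1447 0.1   ] [0.1504 0.0029 0.0076]
[0.5789 0.1617 0.008 ] [0.7528 0.118  0.008 ] -0.2461585103966813 0.17923138747498019
```

```bash
python3 -m pendant '[{"travel":[0.02,0.0,0.0065],"twist":-0.012},{"travel":[0.06,0.0,0.0065],"twist":-0.012},{"travel":[0.1,0.0,0.0065],"twist":-0.012},{"travel":[0.13,0.0,0.0065],"twist":-0.012},{"travel":[0.15,0.0,0.0065],"twist":-0.012},{"travel":[0.15,0.0,0.0065],"twist":-0.012},{"travel":[0.15,0.0,0.0065],"twist":-0.012}]' 1 15
python3 - <<'E'
from h import *
np.set_printoptions(precision=4,suppress=True)
st=ctrl.get_state(); Rt=R.from_rotvec(st["tool_rot"]).as_matrix(); print(st["time"],st["position"],Rt)
cv2.imwrite("pics/w2.png",ctrl.get_image("wrist")[:,:,::-1])
cv2.imwrite("pics/s2.png",ctrl.get_image("side")[:,:,::-1])
crop("pics/side0.png",215,120,370,265,4,"pics/x.png")
crop("pics/s2.png",200,100,350,250,4,"pics/s2c.png")
E
```

```text
time: 2.45
position: [0.6354, 0.1427, 0.0726]
tool_rot: [0.187, 1.561, -0.19]
ft_force: [-0.4, -0.3, 0.6]
grip_width: 1.002
2.45 [0.6354 0.1427 0.0726] [[ 0.0009  0.2376  0.9714]
 [-0.0024  0.9713 -0.2376]
 [-1.     -0.0021  0.0014]]
```

View pics/w2.png

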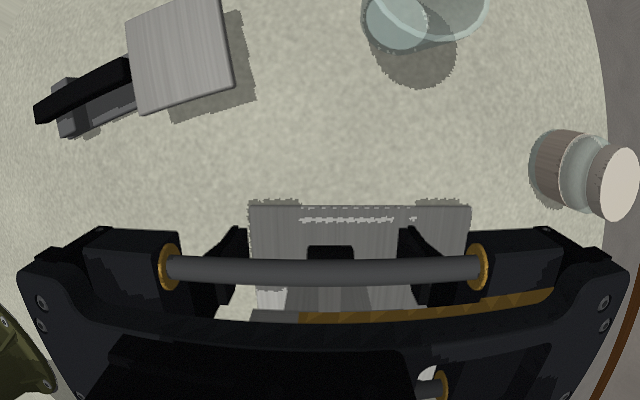

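View pics/s2c.png

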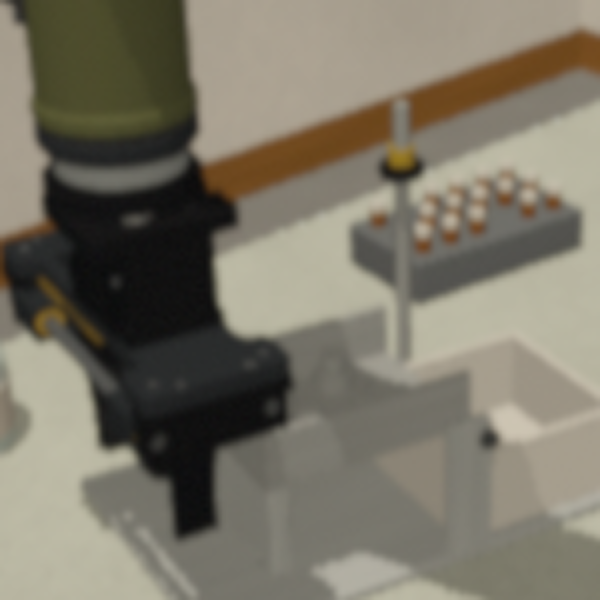

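```bash
python3 - <<'E'
from h import *
np.set_printoptions(precision=4,suppress=True)
st=ctrl.get_state()
for v in (245,246):
  for z in (.09,.097):
    o,d=wray(331,v,st); P=o+d*(z-o[2])/d[2]; print(z,P, rel(P,st))
E
```

```text
0.09 [0.6407 0.1482 0.09  ] [-0.017   0.0066  0.0036]
0.097 [0.6413 0.1514 0.097 ] [-0.024   0.0098  0.0034]
0.09 [0.6406 0.1476 0.09  ] [-0.017   0.006   0.0036]
0.097 [0.6411 0.1508 0.097 ] [-0.024   0.0093  0.0034]
```

```bash
python3 -m pendant '[{"travel":[0.001,-0.003,0.003],"twist":0},{"travel":[0.001,-0.003,0.003],"twist":0},{"travel":[0.001,-0.003,0.003],"twist":0},{"travel":[0.001,-0.003,0.003],"twist":0},{"travel":[0.001,-0.003,0.003],"twist":0},{"travel":[0.001,-0.003,0.003],"twist":0},{"travel":[0.001,-0.003,0.003],"twist":0},{"travel":[0.001,-0.003,0.003],"twist":0}]' -1 15
python3 - <<'E'
from h import *
np.set_printoptions(precision=4,suppress=True)
st=ctrl.get_state(); print(st)
E
```

```text
time: 3.55
position: [0.6383, 0.1388, 0.0721]
tool_rot: [0.188, 1.56, -0.19]
ft_force: [1.8, -1.1, -0.3]
grip_width: 0.269
{'time': 3.55, 'joint_positions': array([-0.589 ,  0.4551,  0.4276,  1.6271, -0.2029,  1.1018, -0.3489]), 'qd': array([ 0.0002,  0.0004, -0.0008, -0.0023, -0.0009,  0.0013,  0.0003]), 'joint_torque': array([ -0.2963, -50.2632,   5.9686, -27.5699,  -0.0572,   0.5212,
         0.0742]), 'position': array([0.6383, 0.1388, 0.0721]), 'tool_rot': array([ 0.1875,  1.5598, -0.1903]), 'ft_force': array([ 1.8347, -1.1079, -0.3131]), 'torque': array([-0.0856, -0.2072, -0.0673]), 'grip_width': 0.26949252649441696}
```

```bash
python3 -m pendant '[{"travel":[-0.008,-0.001,0],"twist":0},{"travel":[-0.0164,-0.002,0],"twist":0},{"travel":[-0.0325,-0.0057,0],"twist":0},{"travel":[-0.0482,-0.0109,0],"twist":0},{"travel":[-0.0633,-0.0177,0],"twist":0},{"travel":[-0.0705,-0.0218,0],"twist":0},{"travel":[-0.0776,-0.026,0],"twist":0},{"travel":[-0.0776,-0.026,0],"twist":0}]' 
python3 - <<'E'
from h import *
np.set_printoptions(precision=4,suppress=True)
st=ctrl.get_state(); print(st["position"],st["ft_force"],R.from_rotvec(st["tool_rot"]).as_matrix())
for n in("scene","side"): cv2.imwrite(f"pics/{n}3.png",ctrl.get_image(n)[:,:,::-1])
a=cv2.imread("pics/scene3.png")[150:300,230:400];b=cv2.imread("pics/side3.png")[100:250,220:390]
cv2.imwrite("pics/c3.png",cv2.resize(np.hstack([a,b]),None,fx=2.3,fy=2.3))
E
```

```text
time: 4.55
position: [0.632, 0.1138, 0.1503]
tool_rot: [0.188, 1.559, -0.19]
ft_force: [2.6, 1.2, -0.3]
grip_width: 0.275
[0.632  0.1138 0.1503] [ 2.5862  1.2019 -0.3278] [[ 0.0031  0.2384  0.9712]
 [-0.0015  0.9712 -0.2384]
 [-1.     -0.0007  0.0033]]
```

View pics/c3.png

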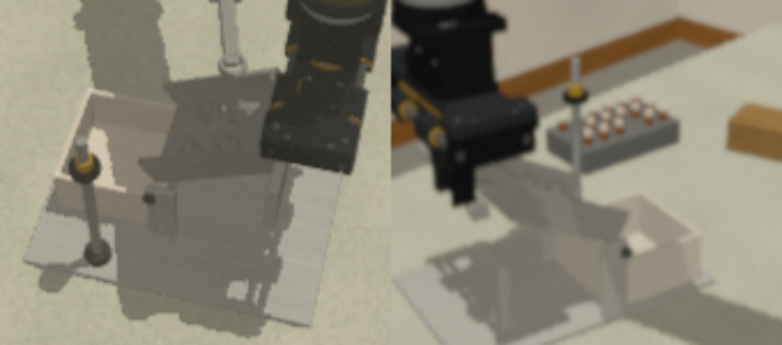

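Tray at about 0.5 rad and the fittings are still in it. Continuing slowly upward.

```bash
python3 -m pendant '[{"travel":[-0.0069,-0.0046,0],"twist":0},{"travel":[-0.0135,-0.0096,0],"twist":0},{"travel":[-0.0198,-0.0149,0],"twist":0},{"travel":[-0.0259,-0.0205,0],"twist":0},{"travel":[-0.0316,-0.0265,0],"twist":0},{"travel":[-0.0371,-0.0326,0],"twist":0},{"travel":[-0.0421,-0.039,0],"twist":0},{"travel":[-0.0471,-0.0458,0],"twist":0},{"travel":[-0.0557,-0.06,0],"twist":0},{"travel":[-0.0557,-0.06,0],"twist":0}]' 
python3 - <<'E'
from h import *
np.set_printoptions(precision=4,suppress=True)
st=ctrl.get_state(); print(st["position"],st["ft_force"])
for n in("scene","side"): cv2.imwrite(f"pics/{n}4.png",ctrl.get_image(n)[:,:,::-1])
a=cv2.imread("pics/scene4.png")[150:300,230:400];b=cv2.imread("pics/side4.png")[100:250,220:390]
cv2.imwrite("pics/c4.png",cv2.resize(np.hstack([a,b]),None,fx=2.3,fy=2.3))
E
```

```text
time: 5.9
position: [0.617, 0.0543, 0.2066]
tool_rot: [0.189, 1.56, -0.191]
ft_force: [-0.8, 0.8, 2.5]
grip_width: 0.276
[0.617  0.0543 0.2066] [-0.8418  0.8371  2.5244]
```

View pics/c4.png

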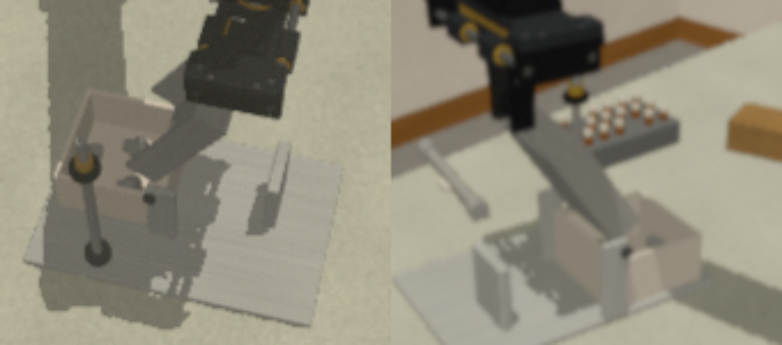

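```bash
python3 -m pendant '[{"travel":[-0.0038,-0.0075,0],"twist":0},{"travel":[-0.0072,-0.0149,0],"twist":0},{"travel":[-0.0102,-0.0226,0],"twist":0},{"travel":[-0.0102,-0.0226,0],"twist":0},{"travel":[-0.0102,-0.0226,0],"twist":0},{"travel":[-0.0102,-0.0226,0],"twist":0},{"travel":[-0.0102,-0.0226,0],"twist":0},{"travel":[-0.0102,-0.0226,0],"twist":0}]' 
python3 - <<'E'
from h import *
np.set_printoptions(precision=4,suppress=True)
st=ctrl.get_state(); print(st["position"],st["ft_force"])
for n in("scene","side"): cv2.imwrite(f"pics/{n}5.png",ctrl.get_image(n)[:,:,::-1])
a=cv2.imread("pics/scene5.png")[170:270,240:350];b=cv2.imread("pics/side5.png")[140:240,270:380]
cv2.imwrite("pics/c5.png",cv2.resize(np.hstack([a,b]),None,fx=3.6,fy=3.6,interpolation=2))
E
```

```text
time: 7.0
position: [0.6119, 0.0337, 0.2159]
tool_rot: [0.187, 1.56, -0.19]
ft_force: [-1.8, 0.7, 1.9]
grip_width: 0.274
[0.6119 0.0337 0.2159] [-1.8059  0.7393  1.9367]
```

View pics/c5.png

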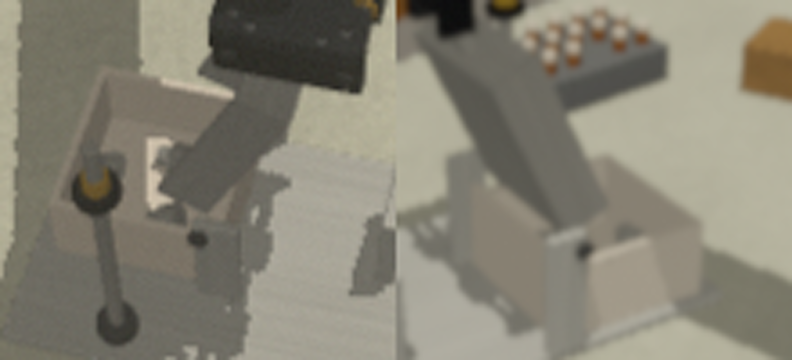

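```bash
python3 -m pendant '[{"travel":[0.003,0.0077,0],"twist":0},{"travel":[0.0102,0.0226,0],"twist":0},{"travel":[0.0188,0.0368,0],"twist":0},{"travel":[0.0288,0.05,0],"twist":0},{"travel":[0.04,0.0621,0],"twist":0},{"travel":[0.0524,0.073,0],"twist":0},{"travel":[0.0659,0.0826,0],"twist":0},{"travel":[0.0802,0.0909,0],"twist":0},{"travel":[0.0953,0.0977,0],"twist":0},{"travel":[0.0953,0.0977,0],"twist":0}]' 
python3 - <<'E'
from h import *
np.set_printoptions(precision=4,suppress=True)
st=ctrl.get_state(); print(st["position"],st["ft_force"])
for n in("scene","side"): cv2.imwrite(f"pics/{n}6.png",ctrl.get_image(n)[:,:,::-1])
a=cv2.imread("pics/scene6.png")[170:270,240:350];b=cv2.imread("pics/side6.png")[140:240,270:380]
cv2.imwrite("pics/c6.png",cv2.resize(np.hstack([a,b]),None,fx=3.6,fy=3.6,interpolation=2))
E
```

```text
time: 8.35
position: [0.6357, 0.1288, 0.1189]
tool_rot: [0.187, 1.56, -0.19]
ft_force: [2.4, -2.2, -2.2]
grip_width: 0.275
[0.6357 0.1288 0.1189] [ 2.4106 -2.1575 -2.222 ]
```

View pics/c6.png

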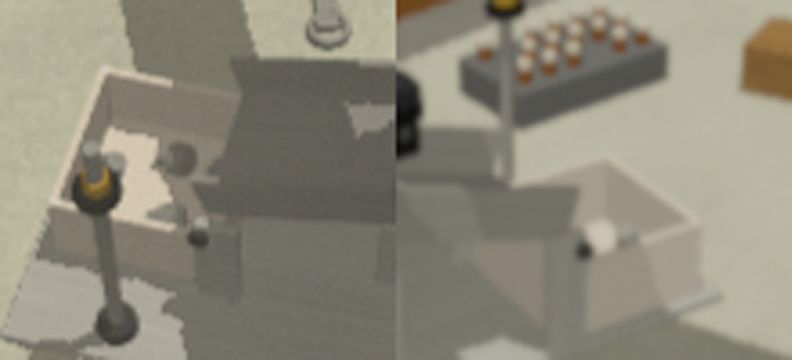

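```bash
python3 -m pendant '[{"travel":[0.008,0.003,0],"twist":0},{"travel":[0.0157,0.0052,0],"twist":0},{"travel":[0.024,0.0073,0],"twist":0},{"travel":[0.0318,0.0089,0],"twist":0},{"travel":[0.04,0.01,0],"twist":0},{"travel":[0.047,0.0108,0],"twist":0},{"travel":[0.047,0.0108,0],"twist":0},{"travel":[0.047,0.0108,0],"twist":0}]' 
python3 -m pendant '[{"travel":[0,0,0],"twist":0},{"travel":[0,0,0],"twist":0},{"travel":[0,0,0],"twist":0},{"travel":[0,0,0],"twist":0},{"travel":[0,0,0],"twist":0}]' 0.9
python3 -m pendant '[{"travel":[-0.02,0,0],"twist":0},{"travel":[-0.06,0,0],"twist":0},{"travel":[-0.11,0,0],"twist":0},{"travel":[-0.16,0,0],"twist":0},{"travel":[-0.2,0,0],"twist":0},{"travel":[-0.2,0,0],"twist":0}]'
python3 - <<'E'
from h import *
np.set_printoptions(precision=4,suppress=True)
st=ctrl.get_state(); print(st["position"],st["ft_force"],R.from_rotvec(st["tool_rot"]).as_matrix(),st["joint_positions"])
print(rel([.43,-.31,.25],st))
for n in("scene","side"): cv2.imwrite(f"pics/{n}7.png",ctrl.get_image(n)[:,:,::-1])
a=cv2.imread("pics/scene7.png")[170:270,240:350];b=cv2.imread("pics/side7.png")[140:240,250:360]
cv2.imwrite("pics/c7.png",cv2.resize(np.hstack([a,b]),None,fx=3.6,fy=3.6,interpolation=2))
E
```

```text
time: 9.45
position: [0.6383, 0.1388, 0.0727]
tool_rot: [0.188, 1.56, -0.19]
ft_force: [2.3, -2.0, -2.0]
grip_width: 0.273
time: 10.07
position: [0.6382, 0.1389, 0.0727]
tool_rot: [0.188, 1.56, -0.19]
ft_force: [-0.9, 0.6, 0.0]
grip_width: 0.755
time: 10.82
position: [0.6399, 0.1392, 0.2789]
tool_rot: [0.191, 1.551, -0.187]
ft_force: [0.9, -0.1, -0.0]
grip_width: 0.948
[0.6399 0.1392 0.2789] [ 0.9426 -0.1465 -0.0298] [[ 0.0116  0.2389  0.971 ]
 [ 0.001   0.971  -0.2389]
 [-0.9999  0.0037  0.0111]] [-0.6115  0.3187  0.4651  1.3779 -0.1408  1.4662 -0.395 ]
[ 0.026  -0.4865 -0.0968]
```

View pics/c7.png

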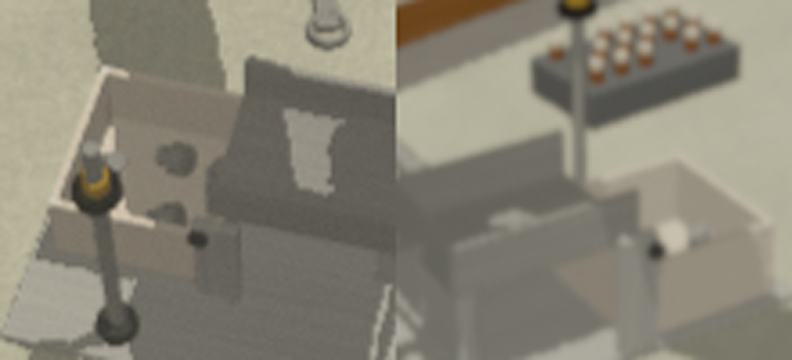

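Tray is level and empty; three fittings show in the dish, and the fourth may be hidden by the tray lip. I'll check with the wrist camera on the way to the lens.

```bash
python3 -m pendant '[{"travel":[0.003,-0.054,-0.011],"twist":0.164},{"travel":[0.006,-0.108,-0.022],"twist":0.328},{"travel":[0.009,-0.162,-0.033],"twist":0.49},{"travel":[0.012,-0.216,-0.044],"twist":0.656},{"travel":[0.015,-0.27,-0.054],"twist":0.82},{"travel":[0.015,-0.27,-0.054],"twist":0.82}]'
python3 - <<'E'
from h import *
np.set_printoptions(precision=4,suppress=True)
st=ctrl.get_state(); print(st["position"],R.from_rotvec(st["tool_rot"]).as_matrix())
np.savez("w8.npz",**st)
cv2.imwrite("pics/w8.png",ctrl.get_image("wrist")[:,:,::-1])
E
```

```text
time: 11.68
position: [0.5181, -0.1155, 0.258]
tool_rot: [0.833, 1.403, -0.833]
ft_force: [0.9, 1.2, 0.0]
grip_width: 0.951
[ 0.5181 -0.1155  0.258 ] [[ 0.0021  0.8775  0.4795]
 [-0.0014  0.4795 -0.8775]
 [-1.      0.0011  0.0023]]
```

View pics/w8.png

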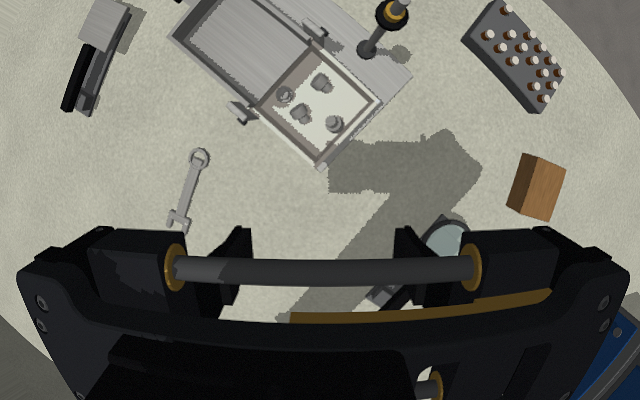

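All four fittings lie in the dish, at (285,95), (323,83), (301,114) and (334,124). Next I cross-check the dish and collar from this view.

```bash
python3 - <<'E'
from h import *
np.set_printoptions(precision=4,suppress=True)
st=dict(np.load("w8.npz"))
f=lambda u,v,z:(lambda q:q[0]+q[1]*(z-q[0][2])/q[1][2])(wray(u,v,st))
print("postbase",f(366,49,.012),"collar@.1675",f(392,15,.1675),f(392,15,.16),f(392,15,.175))
p,q=f(321,168,.062),f(382,100,.062); print("rim",p,q,np.linalg.norm(q-p),np.arctan2(*(q-p)[[1,0]]))
ex=(q-p)/np.linalg.norm(q-p); ey=np.array([-ex[1],ex[0],0]); print("dish c (outer wall 4mm?)",(p+q)/2+ey*.054)
# combined scene/side collar heights along post
for n,u,v in(("scene",266.8,223.6),("side",300.25,142)):
    o,d=ray(n,u,v); base=np.array([.684,-.0905]); 
    s=((base-o[:2])@d[:2])/(d[:2]@d[:2]); print(n,o+s*d)
crop("pics/w8.png",340,0,440,75,7,"pics/w8c.png"); crop("pics/scene7.png",240,195,300,255,10,"pics/s7c.png"); crop("pics/side7.png",285,120,320,160,15,"pics/s7d.png")
E
```

```text
postbase [ 0.6836 -0.09    0.012 ] collar@.1675 [ 0.683  -0.0906  0.1675] [ 0.686  -0.0909  0.16  ] [ 0.68   -0.0903  0.175 ]
rim [ 0.5233 -0.111   0.062 ] [ 0.6278 -0.1339  0.062 ] 0.10695425085106171 -0.21647828834682667
dish c (outer wall 4mm?) [ 0.5871 -0.0697  0.062 ]
scene [ 0.6837 -0.089   0.1645]
side [ 0.6828 -0.0917  0.1685]
```

View pics/w8c.png

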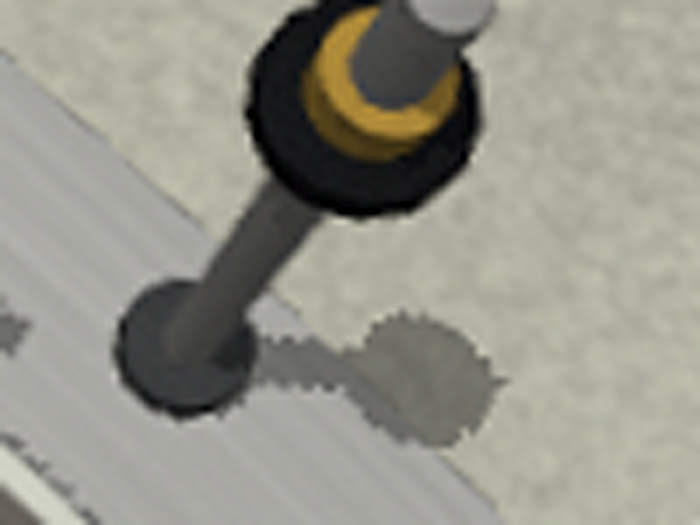

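View pics/s7c.png

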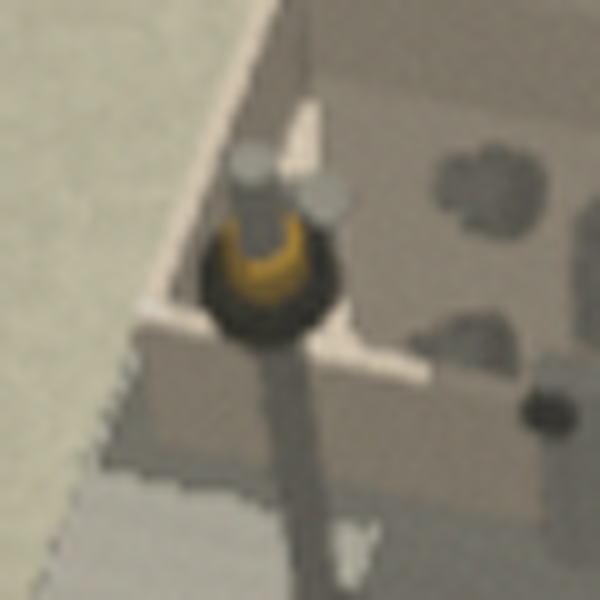

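View pics/s7d.png

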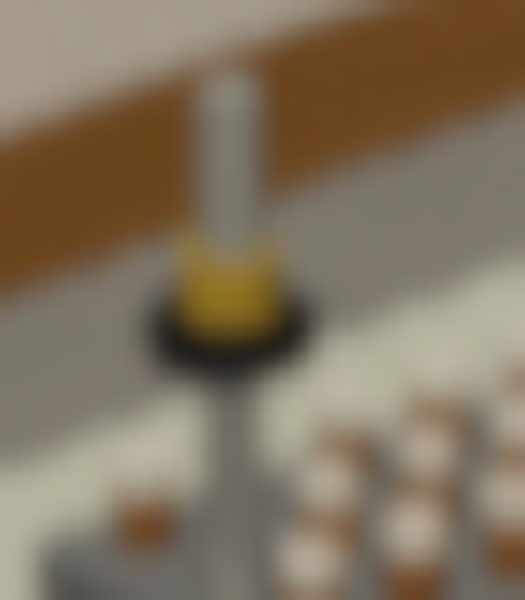

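```bash
python3 - <<'E'
from h import *
np.set_printoptions(precision=4,suppress=True)
def H(n,u,v,base):
    o,d=ray(n,u,v); s=((base-o[:2])@d[:2])/(d[:2]@d[:2]); return (o+s*d)[2]
b=np.array([.6835,-.09])
for n,c,t in(("scene",(267.1,222.7),(265.1,211)),("side",(300.27,142),(300.5,124.8))):
    print(n,H(n,*c,b),H(n,*t,b))
st=dict(np.load("w8.npz"))
for v in(14.3,15): 
  o,d=wray(392,v,st); s=((b-o[:2])@d[:2])/(d[:2]@d[:2]); print((o+s*d))
  o,d=wray(340+456/7,5/7,st); s=((b-o[:2])@d[:2])/(d[:2]@d[:2]); print("top",(o+s*d))
E
```

```text
scene 0.1669319842326611 0.20843375404741404
side 0.16875182280989703 0.21233198147438842
[ 0.6835 -0.0903  0.1677]
top [ 0.6833 -0.0918  0.2056]
[ 0.6834 -0.0906  0.1663]
top [ 0.6833 -0.0918  0.2056]
```

Collar height: 0.1675 (all three views agree within 2 mm). Dish centre: about (0.587, -0.067). Now to the lens.

```bash
python3 -c "
from h import *
print(rel([.425,-.31,.22]).round(4))"
```

```text
[ 0.0378 -0.1786  0.1273]
```

```bash
python3 -m pendant '[{"travel":[0.008,-0.044,0.032],"twist":0.16},{"travel":[0.016,-0.089,0.063],"twist":0.32},{"travel":[0.024,-0.134,0.095],"twist":0.48},{"travel":[0.03,-0.179,0.127],"twist":0.65},{"travel":[0.03,-0.179,0.127],"twist":0.65},{"travel":[0.03,-0.179,0.127],"twist":0.65}]'
python3 - <<'E'
from h import *
np.set_printoptions(precision=4,suppress=True)
st=ctrl.get_state(); print(st["position"],R.from_rotvec(st["tool_rot"]).as_matrix(),st["joint_positions"])
np.savez("w9.npz",**st)
cv2.imwrite("pics/w9.png",ctrl.get_image("wrist")[:,:,::-1])
E
```

```text
time: 12.48
position: [0.4255, -0.3082, 0.2272]
tool_rot: [1.314, 1.138, -1.31]
ft_force: [0.2, 0.4, 0.4]
grip_width: 0.949
[ 0.4255 -0.3082  0.2272] [[ 0.0019  0.9901 -0.1405]
 [ 0.0007 -0.1405 -0.9901]
 [-1.      0.0018 -0.001 ]] [-0.282   0.0485  0.8962  1.7792 -0.0407  1.3311 -1.0885]
```

View pics/w9.png

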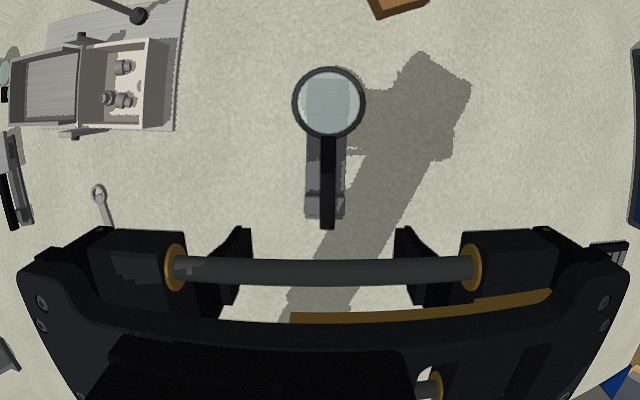

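Wrist view: lens at (328,102), with the handle running straight down to (328,228), lined up with the tool. Converting to positions.

```bash
python3 - <<'E'
from h import *
np.set_printoptions(precision=4,suppress=True)
st=dict(np.load("w9.npz"))
img=cv2.imread("pics/w9.png"); m=((img.max(2)<40)[:,300:360]).astype(np.uint8); m[:142]=0; m[228:]=0
l=[];r=[]
f=lambda u,v,z:(lambda q:q[0]+q[1]*(z-q[0][2])/q[1][2])(wray(u,v,st))
pts=[]
for v in range(145,226,8):
    x=np.flatnonzero(m[v])+300; pts.append((x.min(),x.max(),v))
print(pts)
for a,b,v in pts[::3]:
    p,q=f(a-.5,v,.048),f(b+.5,v,.048); print(v,(p+q)/2,np.linalg.norm(p-q))
c=f(328.5,102.5,.04); e=f(328,228,.048); print("lens",c,"end",e,np.linalg.norm((c-e)[:2]))
for z,u0,u1 in((.04,292,365.5),): print("dia",np.linalg.norm(f(u0,102.5,z)-f(u1,102.5,z)))
d=(c-e)[:2];d/=np.linalg.norm(d); print("yaw",np.arctan2(d[1],d[0]), "tool y yaw",np.arctan2(-.1405,.9901))
E
```

```text
[(np.int64(321), np.int64(335), 145), (np.int64(321), np.int64(335), 153), (np.int64(321), np.int64(335), 161), (np.int64(321), np.int64(335), 169), (np.int64(321), np.int64(335), 177), (np.int64(321), np.int64(334), 185), (np.int64(319), np.int64(335), 193), (np.int64(320), np.int64(334), 201), (np.int64(320), np.int64(334), 209), (np.int64(320), np.int64(334), 217), (np.int64(320), np.int64(333), 225)]
145 [ 0.4603 -0.3196  0.048 ] 0.016544566391414755
169 [ 0.4335 -0.3159  0.048 ] 0.016789979608628568
193 [ 0.4061 -0.311   0.048 ] 0.019391859113652467
217 [ 0.3774 -0.307   0.048 ] 0.017514495394962207
lens [ 0.5069 -0.3268  0.04  ] end [ 0.3635 -0.3063  0.048 ] 0.1448349320784764
dia 0.0820041623339318
yaw -0.1418763369200548 tool y yaw -0.14096369137254375
```

```bash
python3 -c "
from h import *
print(rel([.4278,-.3157,.02]).round(4))"
```

```text
[0.2073 0.0027 0.0078]
```

```bash
python3 -m pendant '[{"travel":[0.04,0.003,0.008],"twist":0},{"travel":[0.09,0.003,0.008],"twist":0},{"travel":[0.14,0.003,0.008],"twist":0},{"travel":[0.17,0.003,0.008],"twist":0},{"travel":[0.195,0.003,0.008],"twist":0},{"travel":[0.206,0.003,0.008],"twist":0},{"travel":[0.206,0.003,0.008],"twist":0},{"travel":[0.206,0.003,0.008],"twist":0}]' 1 40
python3 - <<'E'
from h import *
np.set_printoptions(precision=4,suppress=True)
st=ctrl.get_state(); print(st["position"],R.from_rotvec(st["tool_rot"]).as_matrix())
np.savez("w10.npz",**st)
cv2.imwrite("pics/w10.png",ctrl.get_image("wrist")[:,:,::-1])
E
```

```text
time: 13.52
position: [0.4292, -0.316, 0.0223]
tool_rot: [1.313, 1.138, -1.308]
ft_force: [-0.0, 0.5, -0.2]
grip_width: 1.0
[ 0.4292 -0.316   0.0223] [[ 0.0037  0.9904 -0.1383]
 [ 0.     -0.1383 -0.9904]
 [-1.      0.0037 -0.0006]]
```

View pics/w10.png

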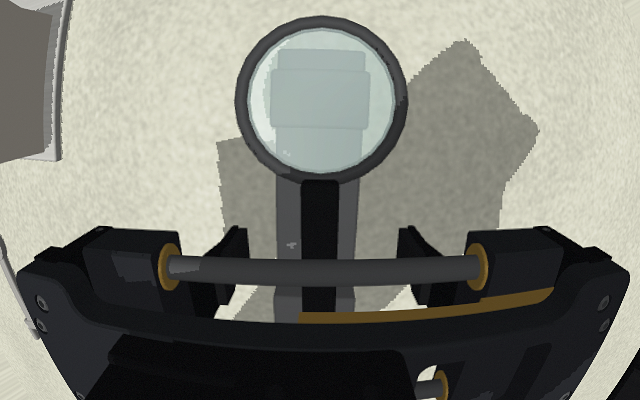

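Fingers straddle the handle symmetrically (columns 302–340, jaw middle 322). Closing.

```bash
python3 -m pendant '[{"travel":[0.002,0,0],"twist":0},{"travel":[0.002,0,0],"twist":0},{"travel":[0.002,0,0],"twist":0},{"travel":[0.002,0,0],"twist":0},{"travel":[0.002,0,0],"twist":0},{"travel":[0.002,0,0],"twist":0},{"travel":[0.002,0,0],"twist":0},{"travel":[0.002,0,0],"twist":0},{"travel":[0.002,0,0],"twist":0}]' -1 40
python3 -m pendant '[{"travel":[-0.01,0,0],"twist":0},{"travel":[-0.03,0,0],"twist":0},{"travel":[-0.06,0,0],"twist":0},{"travel":[-0.1,0,0],"twist":0},{"travel":[-0.15,0,0],"twist":0},{"travel":[-0.19,0,0],"twist":0},{"travel":[-0.19,0,0],"twist":0},{"travel":[-0.19,0,0],"twist":0}]'
python3 - <<'E'
from h import *
np.set_printoptions(precision=4,suppress=True)
st=ctrl.get_state(); print(st["position"],st["ft_force"],st["torque"],R.from_rotvec(st["tool_rot"]).as_matrix())
np.savez("w11.npz",**st)
cv2.imwrite("pics/w11.png",ctrl.get_image("wrist")[:,:,::-1])
cv2.imwrite("pics/side11.png",ctrl.get_image("side")[:,:,::-1])
E
```

```text
time: 14.7
position: [0.4292, -0.3161, 0.0204]
tool_rot: [1.313, 1.138, -1.308]
ft_force: [-0.3, -0.4, -0.2]
grip_width: 0.203
time: 15.7
position: [0.428, -0.3158, 0.2103]
tool_rot: [1.314, 1.138, -1.307]
ft_force: [-0.0, 0.4, -2.0]
grip_width: 0.204
[ 0.428  -0.3158  0.2103] [-0.0214  0.4041 -2.0014] [-0.0684  0.2478 -0.0123] [[ 0.0039  0.9903 -0.1386]
 [ 0.001  -0.1386 -0.9903]
 [-1.      0.0038 -0.0015]]
```

View pics/w11.png

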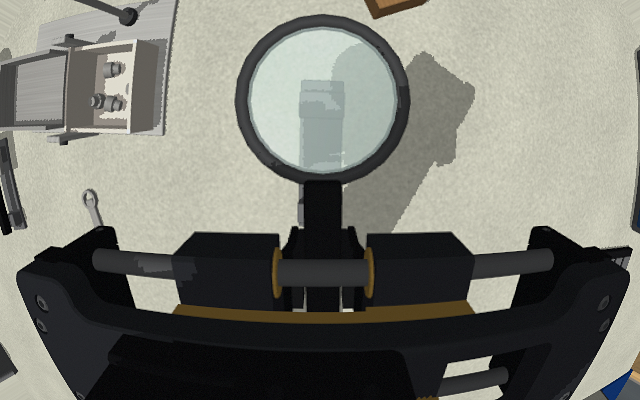

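View pics/side11.png

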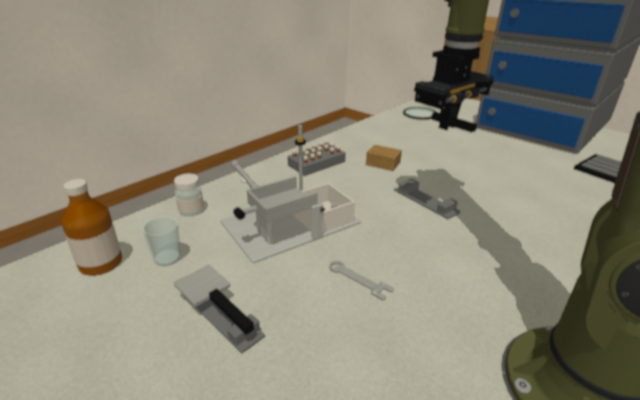

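```bash
python3 - <<'E'
from h import *
np.set_printoptions(precision=4,suppress=True)
st=dict(np.load("w11.npz")); Rt=R.from_rotvec(st["tool_rot"]).as_matrix()
def tl(u,v,x):
    o,d=wray(u,v,st); o=Rt.T@(o-st["position"]); d=Rt.T@d; return o+d*(x-o[0])/d[0]
x=-.0146-.005
l,r,t,b=tl(235.5,100,x),tl(410.5,100,x),tl(322,14,x),tl(322,185.5,x)
print(l,r,np.linalg.norm(r-l)); print(t,b,np.linalg.norm(t-b)); L=np.array([-.0146,(t[1]+b[1])/2,(l[2]+r[2])/2]); print("lens in tool",L)
print("from centres: ",Rt.T@(np.array([.5069,-.3268,.035])-[.4292,-.3161,.0204]))
L[1]=(L[1]+.0785)/2
tgt=np.array([.587,-.067,.1675]); P=tgt-Rt@L; print("TCP target",P); print("rel",rel(P,st), "rot",Rt)
E
```

```text
[-0.0196  0.0795 -0.0397] [-0.0196  0.0796  0.0414] 0.08111669541612498
[-0.0196  0.1193  0.0004] [-0.0196  0.0385  0.0004] 0.08084513648153449
lens in tool [-0.0146  0.0789  0.0008]
from centres:  [-0.0143  0.0785 -0.0002]
TCP target [ 0.5092 -0.0552  0.1526]
rel [ 0.0582  0.0441 -0.2693] rot [[ 0.0039  0.9903 -0.1386]
 [ 0.001  -0.1386 -0.9903]
 [-1.      0.0038 -0.0015]]
```

```bash
python3 -m pendant '[{"travel":[0,0.004,-0.025],"twist":0},{"travel":[0,0.011,-0.065],"twist":0},{"travel":[0,0.018,-0.11],"twist":0},{"travel":[0,0.025,-0.155],"twist":0},{"travel":[0,0.032,-0.2],"twist":0},{"travel":[0,0.039,-0.24],"twist":0},{"travel":[0,0.0441,-0.2693],"twist":0},{"travel":[0,0.0441,-0.2693],"twist":0},{"travel":[0,0.0441,-0.2693],"twist":0}]'
python3 -c "
from h import *
st=ctrl.get_state();print(st['tool_rot'],rel([.5092,-.0552,.1526],st).round(4))"
```

```text
time: 16.92
position: [0.5078, -0.056, 0.2087]
tool_rot: [1.311, 1.14, -1.312]
ft_force: [-0.8, -0.1, -1.6]
grip_width: 0.196
[ 1.31149039  1.13989869 -1.31199959] [ 0.0561  0.0013 -0.001 ]
```

```bash
python3 -m pendant '[{"travel":[0.01,0.001,-0.001],"twist":0},{"travel":[0.022,0.001,-0.001],"twist":0},{"travel":[0.034,0.001,-0.001],"twist":0},{"travel":[0.045,0.001,-0.001],"twist":0},{"travel":[0.052,0.001,-0.001],"twist":0},{"travel":[0.056,0.001,-0.001],"twist":0},{"travel":[0.056,0.001,-0.001],"twist":0},{"travel":[0.056,0.001,-0.001],"twist":0},{"travel":[0.056,0.001,-0.001],"twist":0}]'
python3 - <<'E'
from h import *
np.set_printoptions(precision=4,suppress=True)
st=ctrl.get_state(); print(st["position"],st["qd"],R.from_rotvec(st["tool_rot"]).as_matrix())
np.savez("w12.npz",**st)
for n in("wrist","scene","side"): cv2.imwrite(f"pics/{n}12.png",ctrl.get_image(n)[:,:,::-1])
a=cv2.imread("pics/scene12.png")[150:300,220:390];b=cv2.imread("pics/side12.png")[100:250,230:400]
cv2.imwrite("pics/c12.png",cv2.resize(np.hstack([a,b]),None,fx=2.35,fy=2.35,interpolation=2))
E
```

```text
time: 18.05
position: [0.5091, -0.0552, 0.1531]
tool_rot: [1.312, 1.14, -1.311]
ft_force: [0.8, 0.3, -1.3]
grip_width: 0.201
[ 0.5091 -0.0552  0.1531] [-0.0006 -0.0005  0.0018  0.0025 -0.0012  0.0004  0.002 ] [[ 0.0004  0.9902 -0.1397]
 [ 0.0002 -0.1397 -0.9902]
 [-1.      0.0003 -0.0002]]
```

View pics/c12.png

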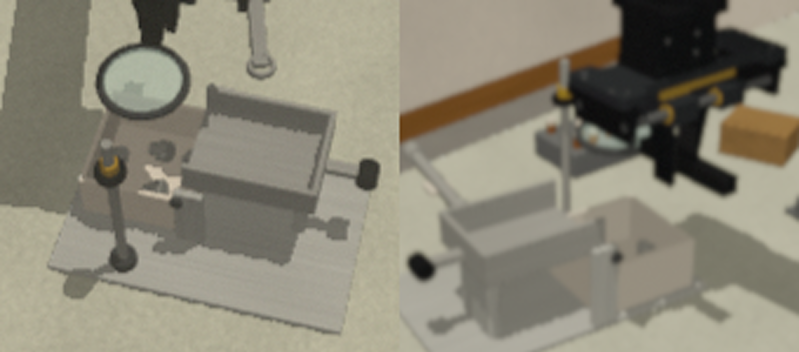

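View pics/wrist12.png

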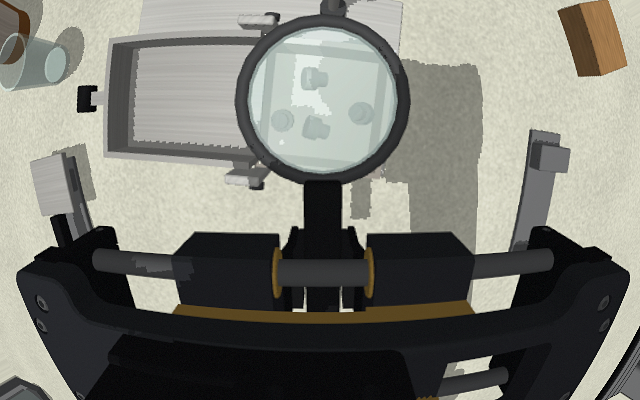

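```bash
python3 - <<'E'
from h import *
np.set_printoptions(precision=4,suppress=True)
i=cv2.imread("pics/scene12.png"); crop("pics/scene12.png",250,155,320,210,10,"pics/l12.png")
print("scene ctr",onz("scene",280.9,184.5,.1675+.003)); print(proj("scene",[.587,-.067,.1675]))
st=ctrl.get_state(); print(st["position"],st["ft_force"])
# dish inner-rim check, wrist: dish centre projected vs lens
E
```

```text
scene ctr [ 0.5917 -0.0647  0.1705]
[279.9612 183.5526]
[ 0.509  -0.0552  0.1529] [ 0.4506  0.8058 -0.4971]
```

View pics/l12.png

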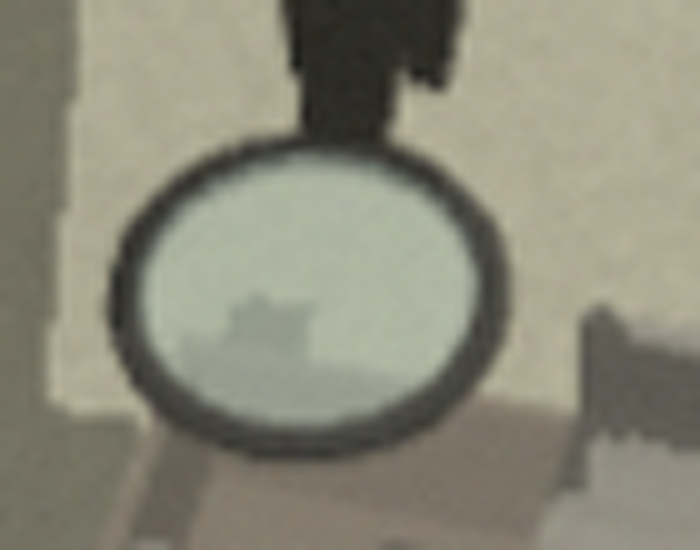

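```bash
python3 -m pendant '[{"travel":[0,0,0],"twist":0},{"travel":[0,0,0],"twist":0},{"travel":[0,0,0],"twist":0},{"travel":[0,0,0],"twist":0}]'
python3 - <<'E'
from h import *
st=ctrl.get_state(); print(st["position"],abs(st["qd"]).max(),st["grip_width"])
ctrl.close_job()
E
```

```text
time: 18.7
position: [0.509, -0.0552, 0.1529]
tool_rot: [1.312, 1.14, -1.312]
ft_force: [-0.1, -0.9, -1.8]
grip_width: 0.201
[ 0.50895774 -0.05517772  0.15289172] 0.002191214725940357 0.20124334047512366
the job is handed in; nothing more can be done
```

I tipped the tray to about 1.15 rad and all four fittings slid into the dish. I then let the tray down to level and released it. I took the lens by its handle and handed the job in at 18.7 s, still holding it over the dish.

- **Fittings and tray:** The wrist camera showed all four fittings in the dish, both before I took the lens and again through it at the end. The tray is level and empty.
- **Lens height:** The lens centre is at about 0.167 m. The collar came out at 0.1675 m, with the three views agreeing within about 2 mm. The collar and the post looked unmoved.
- **Level and still:** The tool was level to about 0.001 rad at the end. The lens itself is nose-down by at most about 0.2°, because the tool had a slight tilt when I gripped it. The last joint speeds were at most 0.002 rad/s.
- **Lens position, with a small disagreement:** I aimed for (0.587, -0.067). The wrist measurement and arm pose put the lens on the dish's middle within a few mm. The scene camera read it about 5 mm off. That camera had shown a similar offset for the lens on its rest, so I left the pose alone.

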